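# Pop the spent water-filter cartridge and catch it with the other finger

### The job

The cartridge in the white countertop water filter is spent and has to drain before it is taken out. Press the round black eject button on top of the filter with one finger and with the other stop the blue-capped cartridge as it springs out of the front: let it pop out of its seat, but trap it gently before it is halfway out, and finish while that finger is still holding it back there to drip. Grip and lift nothing, do not shove the filter about, and leave the spare cartridge, the tumbler and the teaspoon alone.

Things in the scene. Friction and masses are not known exactly. Their poses are not given: they have to be found in the camera images.
- filter: Water filter, 2.4 kg, loose on rubber feet. White housing 190 mm long (its x), 104 wide (y), flat top 75 mm above the worktop; a low draining cradle (up to 19 mm high) reaches 90 mm further out in front, ports 15 mm behind. Origin: on the worktop under the housing's centre. Its -x axis points out of the front, the way the cartridge springs out; z up.
- eject_button (a point): Centre of the top of the round black eject button (41 mm across), 55 mm in front of the housing's centre and 11.5 mm above its flat top, i.e. 86 mm above the worktop. It goes straight down 8 mm; about 2 N starts it, 4 N frees the latch at 5 mm, 5.5 N is fully down. It comes up again when let go.
- button (a joint): Travel of the eject button, in m: 0 up, 0.008 fully down; the latch lets the cartridge go at about 0.005.
- cap_tab (a point): Middle of the front face of the upright blue thumb tab on the cartridge's cap; moves with it. Tab 44 mm wide, 8 thick, standing from 75 mm (level of the housing's top) to 95 mm above the worktop, this point 85 mm up; below it the round cap, 54 mm across, centre 42 mm up. Latched, this point is 50 mm in front (-x of the filter) of the button's centre, with open air before it down to the cradle.
- cartridge (a joint): How far the cartridge is out, in m: 0 latched home, 0.07 halfway, 0.10 end of its run. Freed, a spring drives it out level with 4 N (2.6 N at 0.07) at about 0.12 m/s, halfway in 0.6 s: the stopping finger must be waiting before the press. One gripper opened 50 to 85 mm, its fingers in line with the filter's x, spans the button and the space before the tab. It does not latch again.
- spare_mid (a point): Spare cartridge, loose, standing on its tail: 54 mm across at the blue cap (tab to 53 mm from its axis), 140 mm high. This point is on its axis, 70 mm up. Bystander.
- tumbler: Pink-tinted plastic tumbler, 77 mm across, 105 mm high, loose; origin under its centre. Bystander.
- teaspoon: Steel teaspoon lying flat, 132x28x11 mm, loose; origin under its middle, long axis x. Bystander.

How it is judged:
By the outcome, as a careful person would: the job done as asked, in the order asked, and still so for the second after the job is handed in, while the arm keeps its last pose, push and grip.
It also fails if it takes over 29 s, if anything falls off the work surface, if the arm or the gripper's body presses on something with over 40 N, if the wrist force passes 120 N, or if a joint passes its speed limit or range.

### The arm

A 6-joint arm with a two-finger parallel gripper is mounted at the origin on a cart in front of the work surface, level with it; the furniture and walls round the work are solid. World frame = base frame: x ahead of the robot, y to its left, z up, the work surface at z = 0. Lengths are in mm, angles in rad, forces in N, time in s.
With the tool pointing down it reaches from about 300 to 875 mm from the base axis. Payload 4.2 kg.
Tool frame: the origin (TCP) lies midway between the tips of the shut fingers; the grasp point (between the pads) lies 19 mm behind it (r.pinch_z is the distance from the TCP to the grasp point, in mm); z points along the fingers, y is the direction in which the jaws open and shut (so a half turn about z gives the same grasp; the last joint's range is limited). The gripper opens to 85 mm and grips with 20 to 120 N. Pads are 22 mm wide; open, the fingers measure 114 mm over their backs; the gripper's body (76 mm by 85 mm) begins 54 mm behind the grasp point. The pads swing forward as they close: fully open they stand 13 mm farther back than shut.
Start: joints at [-1.132, 0.32, 1.565, -0, 1.257, -0.02], TCP at [254.657, -515.55, 231.338] pointing down, gripper open.
Joint ranges: [-3.11, 3.11], [-0.84, 2.01], [0.21, 2.61], [-1.34, 4.49], [0.05, 2.63], [-2.56, 2.56]. Speed limits (rad/s): [2.57, 2.57, 3.14, 3.14, 3.14, 3.14].

### API

Orientations are given as a rotation vector (axis times angle).
In Python, from plant import telemetry, cams, r, spotter gives the robot as it stands.
- The arm moves only by the shell command python3 -m jog 'ROWS' [FORCE]. ROWS is a JSON object of lists of equal length, an entry for each row: "dr": the turn, a rotation vector about the tool's x, y, z in degrees, a list of three; "delta_pos": the shift along the tool's x, y, z in cm, a list of three; "gripper": the opening, from 0 (shut) to 1 (fully open). A call has 1 to 12 rows; each row shifts and turns the commanded pose from where the row before left it, along the tool's axes as they then stand; what a row does not reach is not made up. A row lasts 1/12 s, in which the tool goes at most 41.7 mm and 7.16 degrees, less where a joint would pass 70% of its speed; a pose out of reach is approached as far as the arm can. A call is refused whole if a number of a shift passes 4.17 or a number of a turn 7.16, either way. A call with a gripper value outside its range is refused whole. The fingers move at their own pace and stop on an object; FORCE is the grip in N (left out, the last holds). Time passes only in rows, so rows that do not move let the fingers close. It gives the time, the measured TCP pose, the force and the opening at its end, in the units of the state.
- telemetry.sense(): the state, without advancing time (a new reading comes with each control period).
- cams.capture(name): name is "side" or "top"; returns the picture (420x560x3 uint8, red, green, blue); there is no depth.
- cams.camera_info(name): a dict with "fov_y" (degrees; the focal length in pixels is half the picture's height over the tangent of half this angle, whatever the lens; pixels are square), "cx", "cy" (the principal point, pixels), "k1" (the pictures are not rectified: a ray, as slopes to the right and down, at radius r is drawn at 1 + k1 r^2 times it, then the intrinsics apply), "R" (3x3) and "t" (3): a world point X has camera coordinates R X + t. Camera axes: x right, y down, z forward; pixel columns grow to the right and rows downward; lengths in mm; the calibration is good to about 2 mm. A picture is of the moment at which its call begins. camera_info takes no time and is no camera call.
- r.sign_off(): hands the job in, once; it reports no verdict.
Trained networks look in the newest picture that a camera, given by its name, has taken for a name from the list of things; names that differ only in an ending like _2 or _b are one class to them, and where a whole thing is asked for, a point or a joint stands for the part that bears it (a point fixed in the world has none). Each returns a list of dicts, best first, with "conf" (0 to 1); they miss things now and then, are a little off and sometimes report something else, mostly with a low value. They report only what shows in the picture. A call takes as long as a camera call.
- spotter.spot_in(query, camera): "box" ([centre column, centre row, width, height] in pixels, round what is visible of it).
The state is a dict: "t": time; "qpos": joint angles; "dq": joint speeds; "joint_torque": joint torques, N m; "eef_pos": TCP position; "orientation": TCP orientation; "ft_force": force on the tool from outside, world axes, zero at the start; "moment": the same for the moment, N m; "finger_gap": finger opening in mm.
Only numpy, scipy, OpenCV 4.12 (cv2) and the standard library are available. Lean on these libraries where they do the work, as an engineer would, in place of code of your own. Each camera call takes 0.05 s, during which the arm holds its last target. There are 200 camera calls.

## Working session

There is one attempt and no reset: what is moved stays moved. The work goes in short steps, Python scripts to look and compute and a shell command to move; the robot and the scene stay as the last step left them, time stands still between calls to the robot, and variables do not carry over. Pictures are saved under pics/ and viewed, on a budget of 10 in all, crops included, one or two more only if the job needs it, and the job is handed in when it is done.

```bash
mkdir -p pics; cat > h.py <<'E'
import numpy as np, cv2
from plant import telemetry, cams, r, spotter
def K(n):
    c=cams.camera_info(n); f=210/np.tan(np.radians(c["fov_y"])/2)
    return c,np.array([[f,0,c["cx"]],[0,f,c["cy"]],[0,0,1.]]),np.array([c["k1"],0,0,0,0.])
def proj(n,X):
    c,k,d=K(n); R=np.array(c["R"]);t=np.array(c["t"],float)
    return cv2.projectPoints(np.array(X,float).reshape(-1,1,3),cv2.Rodrigues(R)[0],t,k,d)[0].reshape(-1,2)
def ray(n,uv):
    c,k,d=K(n); R=np.array(c["R"]);t=np.array(c["t"],float)
    p=cv2.undistortPoints(np.array([[uv]],float),k,d)[0,0]
    return -R.T@t, R.T@np.array([p[0],p[1],1])
def onz(n,uv,z):
    o,v=ray(n,uv); return o+v*(z-o[2])/v[2]
E
python3 - <<'E'
from h import *
for n in("side","top"):
    im=cams.capture(n); cv2.imwrite(f"pics/{n}0.png",im[:,:,::-1])
    o,v=ray(n,(280,210)); print(n,o.round(),v.round(2))
    for q,z in(("filter",40),("eject_button",86),("cap_tab",85),("spare_mid",70),("tumbler",50),("teaspoon",5)):
        for d in spotter.spot_in(q,n)[:2]:
            print(q,round(d["conf"],2),np.round(d["box"]),onz(n,d["box"][:2],z).round())
s=telemetry.sense();print(s)
E
```

```text
side [446. 530. 669.] [ 0.18 -0.71 -0.69]
filter 0.68 [298. 183. 128.  66.] [ 589. -213.   40.]
eject_button 0.74 [307. 170.  21.  11.] [ 569. -206.   86.]
cap_tab 0.45 [322. 182.   6.  35.] [ 530. -177.   85.]
spare_mid 0.75 [292. 127.  27.  59.] [ 643. -394.   70.]
tumbler 0.59 [250. 215.  41.  58.] [660. -79.  50.]
teaspoon 0.96 [340. 333.  74.  18.] [440. 123.   5.]
top [ 495.  -89. 1158.] [ 0.11 -0.01 -0.99]
filter 0.92 [330. 217.  48. 123.] [ 600. -221.   40.]
eject_button 0.62 [332. 225.  18.  19.] [ 577. -218.   86.]
cap_tab 0.68 [329. 246.  22.  11.] [ 529. -210.   85.]
cap_tab 0.27 [401. 194.  48.  42.] [ 645. -380.   85.]
spare_mid 0.92 [402. 194.  47.  42.] [ 648. -386.   70.]
tumbler 0.7 [268. 192.  33.  33.] [663. -71.  50.]
teaspoon 0.74 [193. 285.  32.  50.] [442. 118.   5.]
teaspoon 0.24 [401. 195.  47.  40.] [ 656. -401.    5.]
{'t': 0.7, 'qpos': array([-1.13202917e+00,  3.19552744e-01,  1.56448675e+00,  1.93828767e-06,
        1.25740804e+00, -1.99843402e-02]), 'dq': array([ 0.00314802,  0.00076132, -0.00056956,  0.00105363, -0.00119141,
       -0.00038871]), 'joint_torque': array([ 2.33455496e-03, -4.15284348e+01, -2.34381080e+01,  5.38825577e-05,
        6.12820642e-06, -8.48444984e-06]), 'eef_pos': array([ 254.64176664, -515.55623293,  231.3702648 ]), 'orientation': array([3.05917205e+00, 7.14269764e-01, 5.02154872e-05]), 'ft_force': array([-0.05689025,  0.71416939,  0.88640892]), 'moment': array([0.04123809, 0.05390138, 0.03374463]), 'finger_gap': 85.26823194264328}
```

View pics/top0.png

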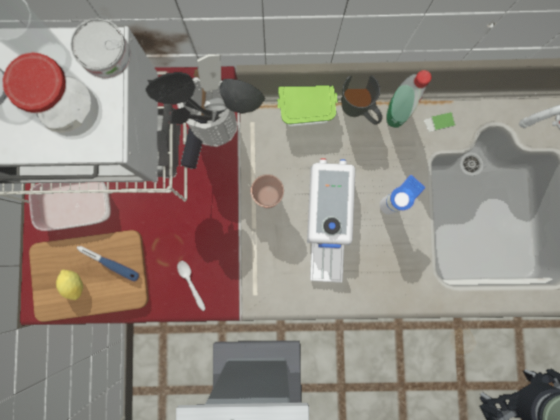

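View pics/side0.png

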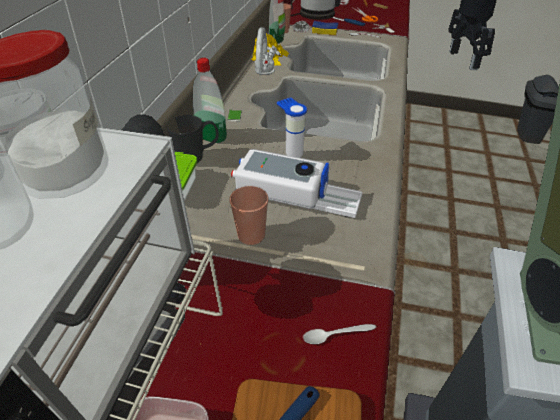

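The top view shows the white filter at about (331,203), its black button at (332,225) and its blue tab at (329,246). The front faces the robot, and the cradle runs down to row 282. The spare is at (402,197), the tumbler at (267,191) and the spoon at (190,285), all clear of the work. Next I'll get the yaw and refine the position.

```bash
cat > m.py <<'E'
from h import *
from scipy.optimize import least_squares
import sys
im={n:cv2.imread(f"pics/{n}0.png") for n in("side","top")}
b=im["top"]; 
hsv=cv2.cvtColor(b,cv2.COLOR_BGR2HSV)
# blobs in top: button dark, tab blue
def cen(mask,x0,x1,y0,y1):
    m=np.zeros_like(mask);m[y0:y1,x0:x1]=mask[y0:y1,x0:x1]
    ys,xs=np.nonzero(m);return (xs.mean(),ys.mean()),len(xs)
dark=(hsv[...,2]<70); blue=((hsv[...,0]>100)&(hsv[...,0]<130)&(hsv[...,1]>120))
bt,n1=cen(dark,318,346,212,236); tb,n2=cen(blue,312,348,238,254)
white=((hsv[...,2]>185)&(hsv[...,1]<40)).astype(np.uint8)
print(bt,n1,onz("top",bt,86).round(1),tb,n2,onz("top",tb,90).round(1))
h2=cv2.cvtColor(im["side"],cv2.COLOR_BGR2HSV)
bs,n3=cen(h2[...,2]<60,292,318,160,180);print(bs,n3,onz("side",bs,86).round(1))
A=cv2.resize(b[150:290,290:370],None,fx=4.2,fy=4.2,interpolation=cv2.INTER_CUBIC)
B=cv2.resize(im["side"][145:225,225:370],None,fx=3,fy=3,interpolation=cv2.INTER_CUBIC)
H=max(A.shape[0],B.shape[0]);o=np.zeros((H,A.shape[1]+B.shape[1],3),np.uint8)
o[:A.shape[0],:A.shape[1]]=A;o[:B.shape[0],A.shape[1]:]=B
cv2.imwrite("pics/crop1.png",o);print(o.shape)
E
python3 m.py
```

```text
(np.float64(nan), np.float64(nan)) 0 [nan nan nan] (np.float64(329.57142857142856), np.float64(245.28571428571428)) 42 [ 529.9 -211.    90. ]
(np.float64(304.14383561643837), np.float64(169.02739726027397)) 146 [ 575.3 -209.5   86. ]
(588, 771, 3)m.py:10: RuntimeWarning: Mean of empty slice.
  ys,xs=np.nonzero(m);return (xs.mean(),ys.mean()),len(xs)
  ret = ret.dtype.type(ret / rcount)
```

View pics/crop1.png

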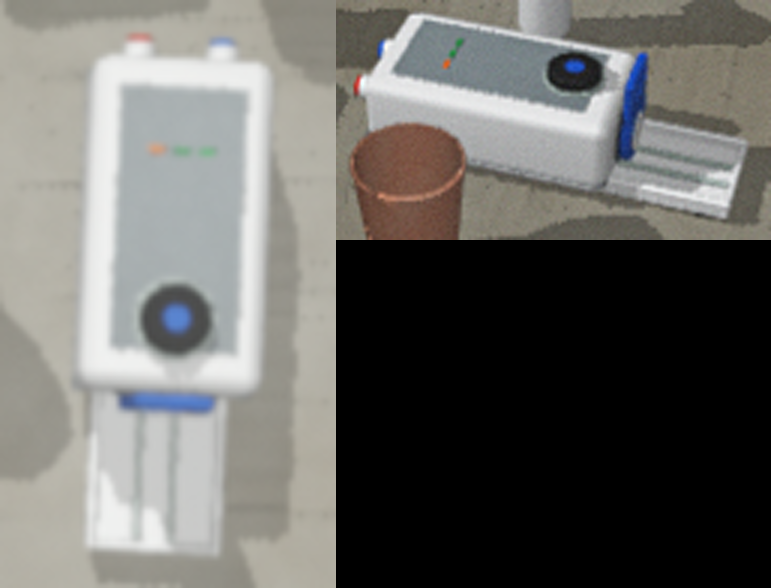

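The crop shows the button centre at about (176,319) in the left panel. The grey panel's edges run (120,86)→(111,350) and (248,93)→(238,353), and the tab spans (120–215, 392–411). The side view shows the tab latched against the front.

```bash
python3 - <<'E'
from h import *
def P(x,y,z): return onz("top",(290+(x+.5)/4.2-.5,150+(y+.5)/4.2-.5),z)
B=P(176,319,86);print("btn",B.round(1), "tabfront",P(167,411,95).round(1),"tabends",P(120,409,95).round(1),P(215,411,95).round(1))
for a,b in(((120,86),(111,350)),((248,93),(238,353)),((92,75),(79,375)),((271,75),(258,375))):
    d=P(*b,75)-P(*a,75);print(np.degrees(np.arctan2(-d[1],-d[0])).round(2),np.hypot(*d[:2]).round(1))
def S(x,y,z): return onz("side",(225+(x-336+.5)/3-.5,145+(y+.5)/3-.5),z)
print("side btn",S(574,70,86).round(1),"tab top front",S(644,56,95).round(1))
from scipy.spatial.transform import Rotation as R
s=telemetry.sense();print(R.from_rotvec(s["orientation"]).as_matrix().round(3))
E
```

```text
btn [ 575.5 -217.3   86. ] tabfront [ 524.8 -209.9   95. ] tabends [ 526.3 -184.4   95. ] [ 524.3 -235.9   95. ]
-3.41 148.8
-4.01 146.5
-3.85 169.1
-4.34 169.0
side btn [ 576.4 -213.    86. ] tab top front [ 528.2 -230.    95. ]
[[ 0.897  0.443  0.   ]
 [ 0.443 -0.897 -0.   ]
 [-0.     0.    -1.   ]]
```

```bash
python3 -m jog '{"dr":[[0,0,-7],[0,0,-7],[0,0,-7],[0,0,-7],[0,0,-7],[0,0,-7],[0,0,-7],[0,0,-7],[0,0,-3.8]],"delta_pos":[[0,0,0],[0,0,0],[0,0,0],[0,0,0],[0,0,0],[0,0,0],[0,0,0],[0,0,0],[0,0,0]],"gripper":[0.92,0.92,0.92,0.92,0.92,0.92,0.92,0.92,0.92]}' 40
python3 -m jog '{"dr":[[0,0,0],[0,0,0],[0,0,0],[0,0,0],[0,0,0],[0,0,0],[0,0,0],[0,0,0],[0,0,0],[0,0,0],[0,0,0],[0,0,0]],"delta_pos":[[2.6,2.1,0],[2.6,2.1,0],[2.6,2.1,0],[2.6,2.1,0],[2.6,2.1,0],[2.6,2.1,0],[2.6,2.1,0],[2.6,2.1,0],[2.6,2.1,0],[2.6,2.1,0],[2.6,2.1,0],[2.6,2.1,0]],"gripper":[0.92,0.92,0.92,0.92,0.92,0.92,0.92,0.92,0.92,0.92,0.92,0.92]}'
cat > st.py <<'E'
from h import *
from scipy.spatial.transform import Rotation as R
s=telemetry.sense();M=R.from_rotvec(s["orientation"]).as_matrix()
T=np.array([531,-213,120.]);print(s["t"],s["eef_pos"].round(1),s["ft_force"].round(2),s["finger_gap"])
print("tool y ang",np.degrees(np.arctan2(M[1,1],M[0,1])).round(2),"tilt",M[:2,2].round(4),"to go (cm)",(M.T@(T-s["eef_pos"])/10).round(2))
E
python3 st.py
```

```text
t: 1.45
eef_pos: [254.7, -515.5, 231.4]
orientation: [2.29, 2.15, -0.0]
ft_force: [0.7, -0.2, -0.6]
finger_gap: 78.5
t: 2.45
eef_pos: [528.3, -220.1, 231.5]
orientation: [2.296, 2.144, 0.0]
ft_force: [0.2, 0.0, 0.0]
finger_gap: 78.8
2.45 [ 528.3 -220.1  231.5] [0.21 0.02 0.04] 78.84354970333422
tool y ang -3.91 tilt [ 0.0004 -0.0003] to go (cm) [ 0.73  0.22 11.15]
```

```bash
python3 -m jog '{"dr":[[0,0,0],[0,0,0],[0,0,0],[0,0,0],[0,0,0],[0,0,0]],"delta_pos":[[0.2,0.05,2.3],[0.2,0.05,2.3],[0.2,0.05,2.3],[0.15,0.05,2.3],[0,0,2.0],[0,0,0]],"gripper":[0.92,0.92,0.92,0.92,0.92,0.92]}'
python3 st.py; python3 - <<'E'
from h import *
a=cams.capture("top");b=cams.capture("side")
A=cv2.resize(a[150:290,290:370],None,fx=4.2,fy=4.2,interpolation=cv2.INTER_CUBIC)
B=cv2.resize(b[110:220,260:380],None,fx=3.8,fy=3.8,interpolation=cv2.INTER_CUBIC)
o=np.zeros((588,A.shape[1]+B.shape[1],3),np.uint8);o[:,:A.shape[1]]=A;o[:B.shape[0],A.shape[1]:]=B
cv2.imwrite("pics/c2.png",o[:,:,::-1])
E
```

```text
t: 2.95
eef_pos: [527.3, -212.8, 115.4]
orientation: [-2.29, -2.139, 0.006]
ft_force: [-0.1, 0.8, 0.1]
finger_gap: 78.5
2.95 [ 527.3 -212.8  115.4] [-0.08  0.77  0.13] 78.45433092647568
tool y ang -3.89 tilt [-0.0078  0.0032] to go (cm) [ 0.01  0.37 -0.47]
```

View pics/c2.png

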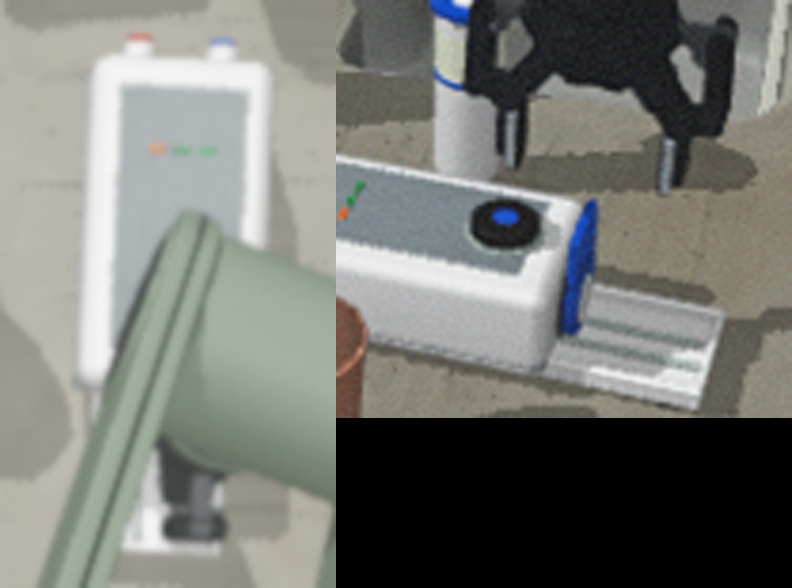

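The side crop shows the button-finger tip at (513,165), above the button at (505,222). The other tip, at (670,192), hangs well in front of the blue tab. I'll work out the tip height, then go down.

```bash
python3 - <<'E'
from h import *
u=np.array([.998,-.068]);C=np.array([527.3,-212.8])
for z in(115,120,125,130):
    p=proj("side",[[*(C+46*u),z],[*(C-46*u),z]]); print(z,((p-[260,110]+.5)*3.8).round(),)
E
python3 -m jog '{"dr":[[0,0,0],[0,0,0],[0,0,0]],"delta_pos":[[0,0.35,0.7],[0,0,0.7],[0,0,0]],"gripper":[0.92,0.92,0.92]}'; python3 st.py
```

```text
115 [[177. 179.]
 [338. 210.]]
120 [[178. 172.]
 [339. 203.]]
125 [[178. 165.]
 [340. 195.]]
130 [[178. 158.]
 [341. 188.]]
t: 3.3
eef_pos: [533.3, -214.4, 104.9]
orientation: [-2.296, -2.144, 0.0]
ft_force: [-0.6, 0.2, 0.4]
finger_gap: 78.2
3.3 [ 533.3 -214.4  104.9] [-0.62  0.19  0.38] 78.20476953825128
tool y ang -3.92 tilt [-0.0004  0.0001] to go (cm) [ 0.12 -0.24 -1.51]
```

```bash
python3 -m jog '{"dr":[[0,0,0],[0,0,0],[0,0,0],[0,0,0]],"delta_pos":[[0.1,-0.2,0.8],[0,0,0.8],[0,0,0.5],[0,0,0]],"gripper":[0.92,0.92,0.92,0.92]}'; python3 st.py;  python3 - <<'E'
from h import *
b=cams.capture("side")
cv2.imwrite("pics/c3.png",cv2.resize(b[130:215,270:370],None,fx=6,fy=6,interpolation=cv2.INTER_CUBIC)[:,:,::-1])
E
```

```text
t: 3.63
eef_pos: [530.4, -212.9, 82.8]
orientation: [-2.294, -2.142, 0.002]
ft_force: [0.3, -0.7, -1.2]
finger_gap: 78.5
3.6333 [ 530.4 -212.9   82.8] [ 0.27 -0.73 -1.23] 78.52888449962259
tool y ang -3.92 tilt [-0.0026  0.001 ] to go (cm) [-0.01  0.05 -3.72]
```

View pics/c3.png

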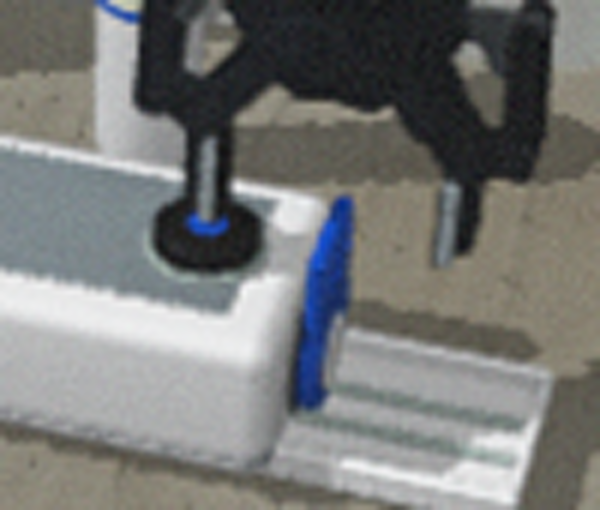

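The finger is just above the button centre, with its tip at about (207,215). The other finger waits in front of the tab, with its tip at (443,265). Pressing now in small steps.

```bash
python3 -m jog '{"dr":[[0,0,0],[0,0,0],[0,0,0]],"delta_pos":[[0,0,0.3],[0,0,0],[0,0,0]],"gripper":[0.92,0.92,0.92]}'; python3 -m jog '{"dr":[[0,0,0],[0,0,0],[0,0,0]],"delta_pos":[[0,0,0.3],[0,0,0],[0,0,0]],"gripper":[0.92,0.92,0.92]}'; python3 -m jog '{"dr":[[0,0,0],[0,0,0],[0,0,0]],"delta_pos":[[0,0,0.2],[0,0,0],[0,0,0]],"gripper":[0.92,0.92,0.92]}'
```

```text
t: 3.93
eef_pos: [531.5, -213.3, 81.4]
orientation: [2.296, 2.144, 0.0]
ft_force: [0.2, 0.5, -0.1]
finger_gap: 78.6
t: 4.18
eef_pos: [531.4, -213.2, 78.2]
orientation: [-2.296, -2.144, 0.0]
ft_force: [0.5, 0.1, -0.1]
finger_gap: 78.8
t: 4.43
eef_pos: [531.4, -213.2, 76.2]
orientation: [-2.296, -2.144, 0.0]
ft_force: [-0.2, 0.1, 0.1]
finger_gap: 78.4
```

```bash
for i in 1; do :; done; python3 -m jog '{"dr":[[0,0,0],[0,0,0],[0,0,0]],"delta_pos":[[0,0,0.2],[0,0,0],[0,0,0]],"gripper":[0.92,0.92,0.92]}'; python3 -m jog '{"dr":[[0,0,0],[0,0,0],[0,0,0]],"delta_pos":[[0,0,0.2],[0,0,0],[0,0,0]],"gripper":[0.92,0.92,0.92]}'
```

```text
t: 4.68
eef_pos: [531.7, -213.3, 74.5]
orientation: [2.296, 2.144, 0.0]
ft_force: [-0.5, 1.3, 2.5]
finger_gap: 78.2
t: 4.93
eef_pos: [531.6, -213.3, 72.4]
orientation: [2.296, 2.144, 0.0]
ft_force: [-0.4, 0.5, 2.7]
finger_gap: 78.5
```

Contact came at a TCP height of about 75 mm. Another 4 mm gives about 7 mm of travel.

```bash
python3 -m jog '{"dr":[[0,0,0],[0,0,0],[0,0,0],[0,0,0],[0,0,0],[0,0,0],[0,0,0],[0,0,0],[0,0,0],[0,0,0]],"delta_pos":[[0,0,0.2],[0,0,0.2],[0,0,0],[0,0,0],[0,0,0],[0,0,0],[0,0,0],[0,0,0],[0,0,0],[0,0,0]],"gripper":[0.92,0.92,0.92,0.92,0.92,0.92,0.92,0.92,0.92,0.92]}'; python3 st.py;  python3 - <<'E'
from h import *
b=cams.capture("side")
cv2.imwrite("pics/c4.png",cv2.resize(b[130:215,270:370],None,fx=6,fy=6,interpolation=cv2.INTER_CUBIC)[:,:,::-1])
E
```

```text
t: 5.77
eef_pos: [531.5, -213.3, 68.4]
orientation: [2.296, 2.144, 0.0]
ft_force: [-0.0, -0.5, 5.0]
finger_gap: 79.1
5.7667 [ 531.5 -213.3   68.4] [-0.03 -0.52  5.03] 79.07481419341656
tool y ang -3.91 tilt [ 0.0003 -0.0002] to go (cm) [ 0.02 -0.05 -5.16]
```

View pics/c4.png

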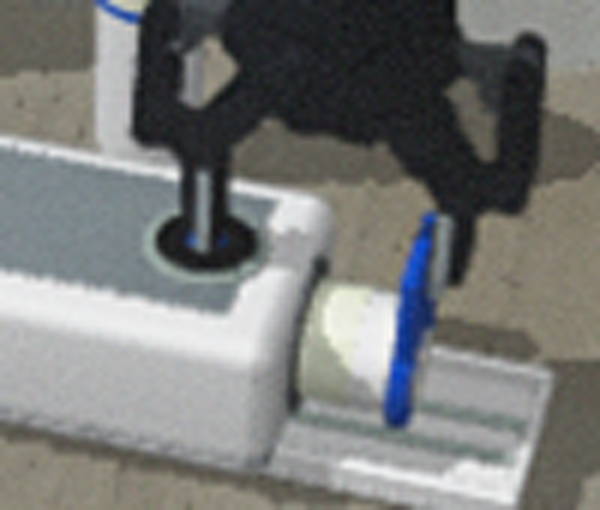

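The cartridge has popped out and is stopped: the tab at (415,300) rests against the front finger's pad at (440,250), and the housing's edges are where they were. The wrist shows no clear push along x, so I'll hold for a second and confirm it's static and in contact.

```bash
python3 -m jog '{"dr":[[0,0,0],[0,0,0],[0,0,0],[0,0,0],[0,0,0],[0,0,0],[0,0,0],[0,0,0],[0,0,0],[0,0,0],[0,0,0],[0,0,0]],"delta_pos":[[0,0,0],[0,0,0],[0,0,0],[0,0,0],[0,0,0],[0,0,0],[0,0,0],[0,0,0],[0,0,0],[0,0,0],[0,0,0],[0,0,0]],"gripper":[0.92,0.92,0.92,0.92,0.92,0.92,0.92,0.92,0.92,0.92,0.92,0.92]}'; python3 - <<'E'
from h import *
F=[];
for i in range(6):
    b=cams.capture("side"); F.append(telemetry.sense()["ft_force"])
print(np.mean(F,0).round(2),telemetry.sense()["moment"].round(2))
c=cv2.resize(b[130:215,270:370],None,fx=6,fy=6,interpolation=cv2.INTER_CUBIC)[:,:,::-1]
cv2.imwrite("pics/c5.png",c)
d=cv2.absdiff(c,cv2.imread("pics/c4.png"));print("change px>60:",(d.max(2)>60).sum())
u=np.array([.998,-.068]);C=np.array([531.5,-213.3])
P=C-39.4*u; print("inner face",P,"out mm",np.dot(np.array([525.6,-213])-P,u))
for q in("cap_tab","filter"): print(q,spotter.spot_in(q,"side")[:1])
E
```

```text
t: 6.82
eef_pos: [531.6, -213.3, 68.4]
orientation: [2.296, 2.144, 0.0]
ft_force: [-0.7, 0.3, 5.2]
finger_gap: 78.4
[-0.78  0.2   4.91] [-0.03 -0.2  -0.04]
change px>60: 0
inner face [ 492.1788 -210.6208] out mm 33.5161432
cap_tab [{'box': [330.6, 184.9, 25.1, 36.4], 'conf': 0.9}]
filter [{'box': [297.6, 183.3, 127.1, 66.7], 'conf': 0.95}]
```

View pics/c5.png

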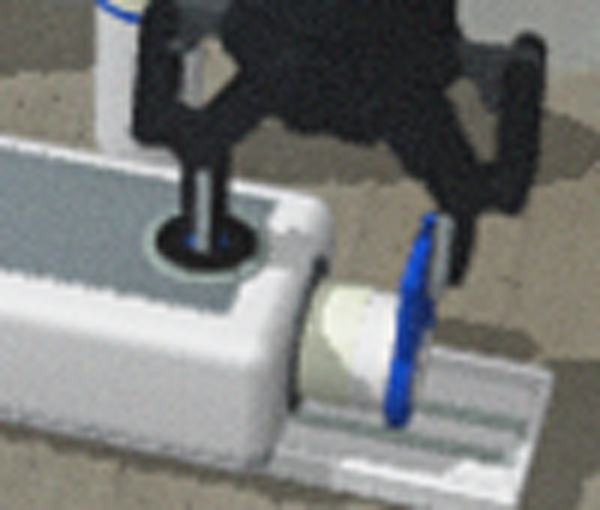

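The second picture is unchanged: the tab is still held at (415,300) against the pad, and nothing has shifted. Handing in.

```bash
python3 -c "from plant import r; print(r.sign_off())"
```

```text
the job is handed in; nothing more can be done
None
```

The cartridge has popped out of its seat and is held about 33 mm out, well short of halfway (70 mm). One finger keeps the eject button down about 7 mm with about 5 N, while the other blocks the blue tab. I handed the job in at about 7 s, in that pose.

- **Steadiness:** two side pictures about a second apart were the same, with the tab against the finger and the cartridge still. The housing's edges are where they were before the press.
- **Bystanders:** the arm stayed well away from the spare cartridge, the tumbler and the teaspoon, but I didn't measure them again at the end.
- **One reading that disagreed:** the wrist showed only about 0.8 N along x, where I expected about 3.5 N from the spring. Friction of the other finger on the button may be balancing the rest inside the gripper, but I didn't confirm that. The evidence that the finger is holding the cartridge is the pictures, not the force. The 33 mm comes from the finger's position, not from a measurement of the cartridge.

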